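# Lay out rinsed tweezers to dry and set the gas valve two turns open

## Task

Lay the rinsed silver tweezers flat along the middle of the drying tray with their points towards the gas nozzle and let go of them. Then, by the handle on its wheel, screw the valve fully shut (clockwise from above) until it stops, and back it off exactly two full turns from the stop. Finish still gripping the wheel's handle there, and leave the vial, loupe and wood block standing where they are.

Things in the scene. Friction and masses are not known exactly. Their poses are not given: they have to be found in the camera images.
- tweezers: Loose silver fine tweezers (rigid, points together, arms bowed apart), lying flat, 118 mm long, about 12 mm wide at the middle, narrow at the points, 9 mm thick, about 30 g. Origin at the middle of the underside; +y axis roughly towards the joined blunt end, -y towards the points, z up. The line from butt to tips is turned 0.14 rad from -y towards +x and passes the origin.
- tips (a point): The points of the tweezers, 4 mm above their underside.
- butt (a point): The joined blunt end of the tweezers, 4 mm above their underside.
- station: Fixed drying station on an aluminium plate 90 x 345 x 8 mm. Origin on the table surface; z up; +y runs from valve to tray; -x is the side facing the robot; yaw within 0.25 rad. A brass needle valve with handwheel stands at y = -90 mm; from it a thin pipe and nozzle (top 33 mm up) point along +y at the tray and end at y = 20 mm. Highest part: the handle's top, 146 mm above the table.
- tray_floor (a point): Centre of the floor of the steel drying tray, 11 mm above the table, at y = 108 mm of the station. Inside the tray is 78 mm (station x) by 154 mm (station y), walls 3 mm thick, their rim 7 mm above the floor. The nozzle's end of the tray is its -y end.
- nozzle_tip (a point): End of the gas nozzle, 27 mm above the table, just outside the tray's -y end.
- wheel_axis (a point): Point on the upright axis of the handwheel, at mid-height of its rim, 85 mm above the table. The rim is a dark steel ring of 40 mm mean radius and 12 mm section (top at 91 mm), with three spokes and a hub whose top is at 95 mm.
- wheel_handle: Upright black handle on the wheel's rim, 17 mm thick (19 mm near its top), 52 mm long, 40 mm from the wheel's axis; it revolves freely on its own pin, so fingers that hold it need not turn as the wheel goes round. Origin at its lower end, 94 mm above the table; z up.
- handle_mid (a point): On the axis of the handle, 30 mm above its lower end, 124 mm above the table: the place to grip from above with any yaw.
- valve_wheel (a joint): Angle of the handwheel in rad: 0 = shut, at the hard stop, with the handle straight towards the station's -x; grows counterclockwise seen from above as the valve opens, up to 19.5; two turns = 12.57. It starts somewhere between 2.2 and 7. Stiff packing: about 0.2 N m, 5 N at the handle; it stays where it is left.
- brown_vial: Small brown vial with black cap, 19 mm wide, 50 mm tall, standing before the station on the robot's side; origin at the centre of its underside. Leave it.
- loupe: Black eyepiece loupe, 40 mm wide, 35 mm tall, standing before the tray on the robot's side; origin at the centre of its underside. Leave it.
- wood_block: Flat wooden block 61 x 74 x 16 mm on the table beyond the valve's (right) end of the station; origin at the centre of its underside. Leave it.

How it is judged:
On the way, in this order (a step that is already met when the one before it is completed fails the run):
1. the tweezers lie flat along the middle of the tray, points towards the nozzle, let go (x of tips in the frame of station between -0.022 and 0.022 m and x of butt in the frame of station between -0.022 and 0.022 m and y of tips in the frame of station between 0.03 and 0.085 m and y of butt in the frame of station between 0.131 and 0.187 m and height (world z) of each of tips, butt below 0.02 m and contact force between the fingers and tweezers below 0.1 N and linear speed of tweezers below 0.02 m/s), for 0.2 s.
2. the valve is screwed fully shut against its stop (value of joint valve_wheel below 0.06 rad), for 0.1 s.
At the end, for the whole second after the job is handed in: The tweezers lie let go and flat in the tray, both ends within 22 mm of its centreline, points at the nozzle end; the wheel is at rest two turns (within 0.25 rad) open from its stop; the fingers grip its handle with over 3 N, TCP within 35 mm of the handle's middle; the bystanders stand (all of step 1 and value of joint valve_wheel between 12.316 and 12.816 rad and velocity of joint valve_wheel between -0.1 and 0.1 rad/s and contact force between the fingers and wheel_handle above 3 N and distance between the grasp point and handle_mid below 0.035 m and angle between each of brown_vial, loupe, wood_block's own z axis and vertical below 0.2 rad); the arm keeps its last pose, push and grip.
It fails at once if the brown vial is knocked or moved by more than 25 mm (distance of brown_vial from where it was at the start of the episode above 0.025 m or angle between brown_vial's own z axis and vertical above 0.5 rad).
It fails at once if the loupe is knocked or moved by more than 25 mm (distance of loupe from where it was at the start of the episode above 0.025 m or angle between loupe's own z axis and vertical above 0.5 rad).
It fails at once if the wood block is knocked or moved by more than 25 mm (distance of wood_block from where it was at the start of the episode above 0.025 m or angle between wood_block's own z axis and vertical above 0.5 rad).
It also fails if it takes over 66 s, if anything falls off the work surface, if the arm or the gripper's body presses on something with over 40 N, if the wrist force passes 120 N, or if a joint passes its speed limit or range.

## Robot

A 6-joint arm with a two-finger parallel gripper is mounted at the origin on a cart in front of the work surface, level with it; the furniture and walls round the work are solid. World frame = base frame: x ahead of the robot, y to its left, z up, the work surface at z = 0. Lengths are in m, angles in rad, forces in N, time in s.
With the tool pointing down it reaches from about 0.375 to 0.9 m from the base axis. Payload 3.1 kg.
Tool frame: the origin (TCP) lies between the finger pads, 19 mm behind the fingertips; this is the grasp point; z points along the fingers, y is the line along which they close (so a half turn about z gives the same grasp; the last joint's range is limited). The gripper opens to 87 mm and grips with 3 to 60 N. Pads are 19 mm wide; open, the fingers measure 117 mm over their backs; the gripper's body (75 mm by 190 mm) begins 51 mm behind the grasp point.
Start: joints at [-0.178, 0.527, 1.433, -0, 1.181, -0.178], TCP at [0.625, 0, 0.241] pointing down, gripper open.
Joint ranges: [-3.08, 3.08], [-0.75, 2.2], [0.22, 2.44], [-1.43, 4.57], [0, 2.65], [-2.85, 2.85]. Speed limits (rad/s): [2.79, 2.79, 3.14, 3.14, 3.14, 3.14].

## Interface

Orientations are given as a unit quaternion [x, y, z, w].
In Python, from rig import robot gives the robot as it stands.
- The arm moves only by the shell command python3 nudge.py 'ROWS' [OPENING] [FORCE]. ROWS is one flat JSON list of numbers that holds 1 to 20 rows one after another, with no inner brackets; each row has 4 numbers: dx, dy, dz in m, then a turn about the tool's z in rad; each row shifts and turns the commanded pose from where the row before left it, along the tool's axes as they then stand; what a row does not reach is not made up. A row lasts 1/12 s, in which the tool goes at most 0.0417 m and 0.125 rad, less where a joint would pass 70% of its speed; a pose out of reach is approached as far as the arm can. OPENING is the finger opening in m, set as the command begins (- or left out keeps the last). The fingers move at their own pace and stop on an object; FORCE is the grip in N (left out, the last holds). Time passes only in rows, so rows that do not move let the fingers close. It prints the time, the measured TCP pose, the force, the opening and the grip force at its end. Input that does not fit is refused with a message, and nothing moves.
- robot.get_obs(): the state, without advancing time (a new reading comes with each control period).
- robot.camera(name): name is "scene" or "side" or "wrist"; returns a dict with "img" (400x640x3 uint8, red, green, blue), "fx", "fy", "cx", "cy" (pixels), "k1" (the pictures are not rectified: a ray, as slopes to the right and down, at radius r is drawn at 1 + k1 r^2 times it, then the intrinsics apply), "xyz" and "attitude" of the camera in the world. Camera axes: x right, y down, z forward; pixel columns grow to the right and rows downward; lengths in m; the calibration is good to about 2 mm. A picture is of the moment at which its call begins. There is no depth.
- robot.hand_in(): hands the job in; it is judged then, once.
The state is a dict: "time": time; "q": joint angles; "joint_velocities": joint speeds; "joint_torque": joint torques, N m; "position": TCP position; "tool_rot": TCP orientation; "ft_force": force on the tool from outside, world axes, zero at the start; "moment": the same for the moment, N m; "grip_width": finger opening in m; "grip_force": force on a finger pad.
Only numpy, scipy, OpenCV 4.12 (cv2) and the standard library are available. Lean on these libraries where they do the work, as an engineer would, in place of code of your own. Each camera call takes 0.05 s, during which the arm holds its last target. There are 200 camera calls.

## Working session

There is one attempt and no reset: what is moved stays moved. The work goes in short steps, Python scripts to look and compute and a shell command to move; the robot and the scene stay as the last step left them, time stands still between calls to the robot, and variables do not carry over. Pictures are saved under pics/ and viewed, at most 10 in all, crops included, and the job is handed in when it is done.

```bash
ls; mkdir -p pics
python3 - <<'E'
from rig import robot
import cv2,json
print(robot.get_obs())
for n in ["scene","side","wrist"]:
    c=robot.camera(n); cv2.imwrite(f"pics/{n}0.png",c["img"][:,:,::-1])
    print(n,{k:v for k,v in c.items() if k!="img"})
E
```

```text
nudge.py
pics
rig.py
{'time': 0.0, 'q': array([-1.78502945e-01,  5.28417571e-01,  1.43390240e+00,  6.66852823e-06,
        1.18137006e+00, -1.78481755e-01]), 'joint_velocities': array([-4.02534358e-04,  1.93421308e-04,  4.53296294e-04, -4.15346699e-05,
       -2.58930813e-05, -1.19093982e-04]), 'joint_torque': array([-5.45745443e-04, -4.40045428e+01, -1.76593530e+01,  6.32597599e-02,
        5.83207863e-02, -1.53719384e-04]), 'position': array([6.24315432e-01, 1.52933159e-04, 2.40301402e-01]), 'tool_rot': array([ 7.07114781e-01,  7.07098003e-01, -5.95565743e-04, -8.63170680e-04]), 'ft_force': array([0.59744463, 0.76260278, 0.0396329 ]), 'moment': array([0.00416249, 0.00277475, 0.0267871 ]), 'grip_force': 0.0, 'grip_width': 0.08662787073056831}
scene {'fx': 470.2068363962397, 'fy': 470.2068363962397, 'cx': 319.0724605486429, 'cy': 202.68249739772514, 'k1': 0.028392069988247236, 'xyz': array([-0.06611656, -0.41809621,  0.56336461]), 'attitude': array([ 0.77409067, -0.40164634,  0.22207383, -0.43605855])}
side {'fx': 449.23601925091907, 'fy': 449.23601925091907, 'cx': 318.38648274130827, 'cy': 202.34588330936475, 'k1': -0.018022735522328706, 'xyz': array([-0.06804077, -0.42352997,  0.57233811]), 'attitude': array([ 0.76855295, -0.41557516,  0.22759775, -0.42991035])}
wrist {'fx': 307.2164280046743, 'fy': 307.2164280046743, 'cx': 317.3646153897013, 'cy': 194.74237610607233, 'k1': -0.02448655021320668, 'xyz': array([0.62501202, 0.08402494, 0.38417248]), 'attitude': array([ 9.88090375e-01,  4.96107249e-04, -1.36241450e-03,  1.53867828e-01])}
```
Scene and side nearly same position?? Hmm: scene and side are near each other (stereo with 1 cm baseline). So use wrist.

View pics/scene0.png

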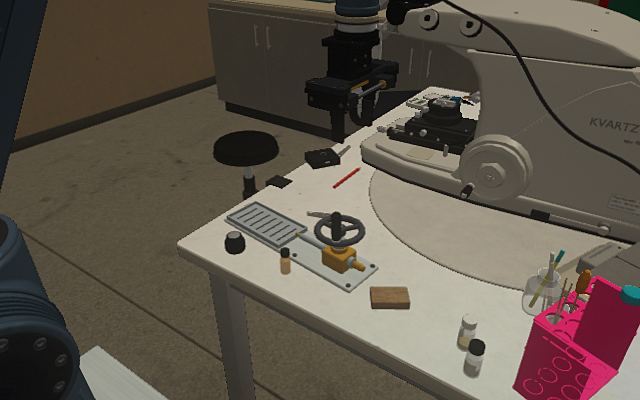

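View pics/wrist0.png

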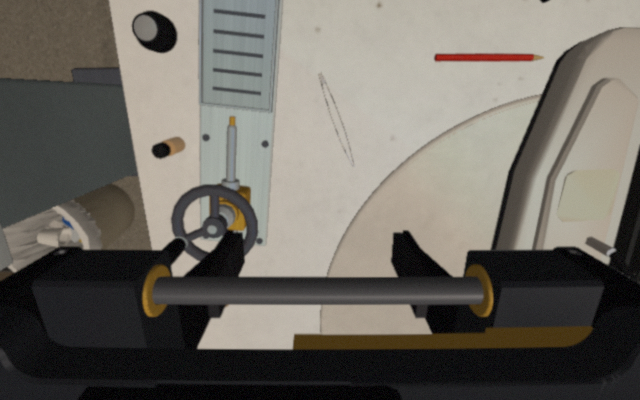

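Create h.py:
```python
import numpy as np, cv2, pickle
from scipy.spatial.transform import Rotation as R
from rig import robot
def snap(name,fn):
    c=robot.camera(name); pickle.dump(c,open(fn+".pkl","wb")); cv2.imwrite(fn+".png",c["img"][:,:,::-1]); return c
def load(fn): return pickle.load(open(fn+".pkl","rb"))
def KD(c): return np.array([[c["fx"],0,c["cx"]],[0,c["fy"],c["cy"]],[0,0,1.]]),np.array([c["k1"],0,0,0,0])
def ray(c,uv):
    p=cv2.undistortPoints(np.array([[uv]],float),*KD(c))[0,0]
    return R.from_quat(c["attitude"]).apply([p[0],p[1],1.])
def plane(c,uv,z):
    d=ray(c,uv); o=np.array(c["xyz"]); return o+d*(z-o[2])/d[2]
def proj(c,P):
    r=R.from_quat(c["attitude"]).inv(); X=r.apply(np.atleast_2d(P)-c["xyz"])
    return cv2.projectPoints(X,np.zeros(3),np.zeros(3),*KD(c))[0][:,0]
def tri(obs):
    A=np.zeros((3,3));b=np.zeros(3)
    for c,uv in obs:
        d=ray(c,uv); d/=np.linalg.norm(d); M=np.eye(3)-np.outer(d,d); A+=M; b+=M@c["xyz"]
    return np.linalg.solve(A,b)
def crop(fn,x0,y0,x1,y1,s,out):
    im=cv2.imread(fn+".png")[y0:y1,x0:x1]; cv2.imwrite(out+".png",cv2.resize(im,None,fx=s,fy=s,interpolation=cv2.INTER_CUBIC))
```

Run:
```python
from h import *
c=snap("wrist","pics/w1"); snap("scene","pics/s1")
for n,uv,z in [("twA",(321,74),.004),("twB",(352,165),.004),("hub",(213,227),.095),("trayBL",(201,104),.018),("trayBR",(274,110),.018),("plateBL",(201,135),.008),("plateR",(270,135),.008),("screwR",(259,240),.008),("nozzle",(232,118),.027),("vialcap",(158,150),.05),("loupe",(143,25),.035),("handle_top",(172,246),.146)]:
    print(n,plane(c,uv,z).round(4))
crop("pics/w1",150,0,370,290,2,"pics/w1c")
```

```text
twA [0.6283 0.1094 0.004 ]
twB [0.6678 0.002  0.004 ]
hub [ 0.5172 -0.0433  0.095 ]
trayBL [0.4902 0.0765 0.018 ]
trayBR [0.5741 0.0696 0.018 ]
plateBL [0.4825 0.04   0.008 ]
plateR [0.5667 0.0399 0.008 ]
screwR [ 0.5453 -0.1004  0.008 ]
nozzle [0.5273 0.0613 0.027 ]
vialcap [0.4489 0.0287 0.05  ]
loupe [0.4446 0.1557 0.035 ]
handle_top [ 0.4985 -0.0389  0.146 ]
```

View pics/w1c.png

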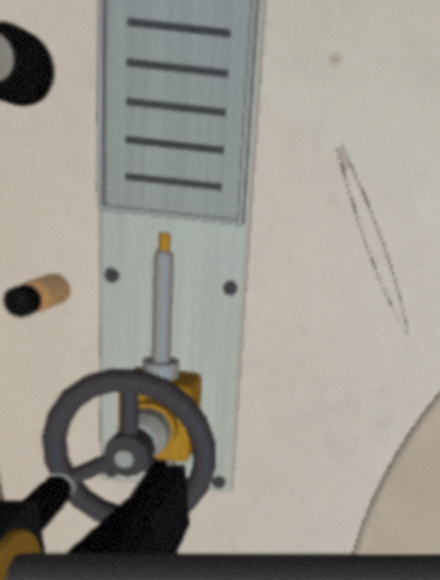

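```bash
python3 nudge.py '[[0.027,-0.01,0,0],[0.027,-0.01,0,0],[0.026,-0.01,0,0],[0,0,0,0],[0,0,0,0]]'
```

```text
refused: ROWS must be one flat list, 4 numbers to a row, no inner brackets. Nothing was moved.
```

Refused on format, not on reach. It needs one flat list, 4 numbers to a row, no inner brackets.

```bash
python3 nudge.py '[0.027,-0.01,0,0,0.027,-0.01,0,0,0.026,-0.01,0,0,0,0,0,0,0,0,0,0]'
python3 - <<'E'
from h import *
c=snap("wrist","pics/w2"); print(c["xyz"],c["attitude"])
crop("pics/w2",120,0,440,260,2.2,"pics/w2c")
E
```

```text
time: 0.67
position: [0.5943, 0.0814, 0.2412]
tool_rot: [0.706, 0.708, -0.0, -0.0]
ft_force: [0.7, -0.1, -0.0]
grip_width: 0.0868
grip_force: 0.0
[0.59450575 0.16528938 0.38499482] [ 9.88045395e-01  1.71800040e-03 -3.88946258e-04  1.54153152e-01]
```

View pics/w2c.png

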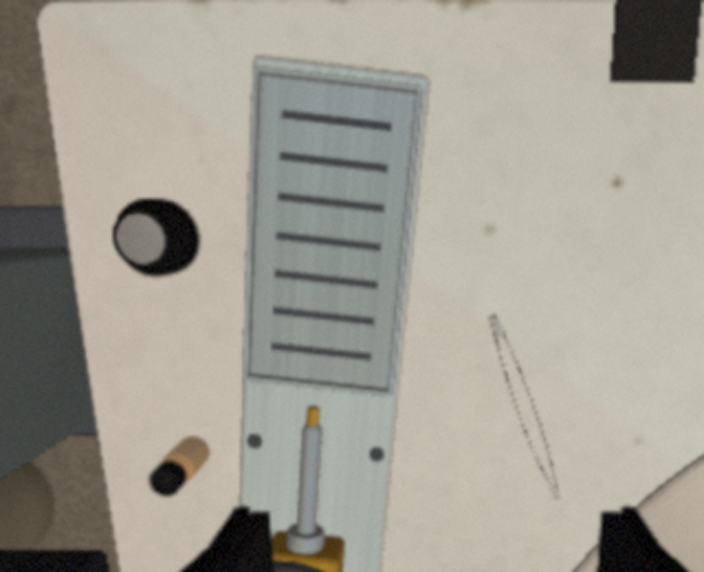

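Run:
```python
from h import *
a,b=load("pics/w1"),load("pics/w2")
f=lambda p:(p[0]/2+150,p[1]/2); g=lambda p:(p[0]/2.2+120,p[1]/2.2)
for n,p,q in [("butt",(340,147),(491,316)),("tips",(407,331),(557,497)),("nozzle",(165,233),(313,407)),("slot7",(174,182),(321,351.5)),("slot6",(174.5,144.5),(323.5,316)),("screwL",(111.5,275),(254,441)),("screwR",(230,288),(376.5,454))]:
    print(n,tri([(a,f(p)),(b,g(q))]).round(4))
print("butt/tips z=.004",plane(b,g((491,316)),.004),plane(b,g((557,497)),.004))
for p in [(336.5,120.5),(333,161),(331,203),(329,241.5),(326.5,279),(323.5,316),(321,351.5)]: print(plane(b,g(p),.011).round(4))
for p in [(259,73),(421,92),(388,390),(249,375)]: print("corner",plane(b,g(p),.018).round(4))
```

```text
butt [0.6267 0.1099 0.0027]
tips [0.6686 0.0028 0.0111]
nozzle [0.5276 0.0628 0.0263]
slot7 [0.5307 0.0907 0.0101]
slot6 [0.5333 0.1109 0.0126]
screwL [0.4886 0.0372 0.0098]
screwR [0.5604 0.0292 0.0095]
butt/tips z=.004 [0.62613175 0.10993569 0.004     ] [ 6.69730255e-01 -3.54220798e-04  4.00000000e-03]
[0.5441 0.2103 0.011 ]
[0.5415 0.1909 0.011 ]
[0.5397 0.1701 0.011 ]
[0.5378 0.1505 0.011 ]
[0.5356 0.1308 0.011 ]
[0.533  0.1107 0.011 ]
[0.5307 0.0908 0.011 ]
corner [0.5077 0.2311 0.018 ]
corner [0.5873 0.2225 0.018 ]
corner [0.5685 0.0704 0.018 ]
corner [0.4911 0.0788 0.018 ]
```

```bash
python3 nudge.py '[-0.0132,0.0268,0,0,-0.0132,0.0269,0,0,0,0,0.04,-0.12,0,0,0.04,-0.12,0,0,0.04,-0.12,0,0,0.04,-0.017,0,0,0.02,0,0,0,0.01,0,0,0,0,0,0,0,0,0]' 0.045 10
python3 - <<'E'
from h import *
c=snap("wrist","pics/w3"); print(c["xyz"])
print(proj(c,[[.6265,.1099,.004],[.669,.001,.004],[.648,.0555,.004]]))
o=robot.get_obs();print(R.from_quat(o["tool_rot"]).as_matrix().round(3))
E
```

```text
time: 1.55
position: [0.6497, 0.0528, 0.0516]
tool_rot: [0.562, 0.827, 0.0, 0.001]
ft_force: [-1.1, -0.4, 1.1]
grip_width: 0.0453
grip_force: 0.0
[0.61909503 0.13086241 0.19535381]
[[316.08644443 134.44972995]
 [315.57568203 295.96032567]
 [316.17886183 222.33530419]]
[[-0.367  0.93   0.003]
 [ 0.93   0.367 -0.   ]
 [-0.002  0.003 -1.   ]]
```

View pics/w3.png

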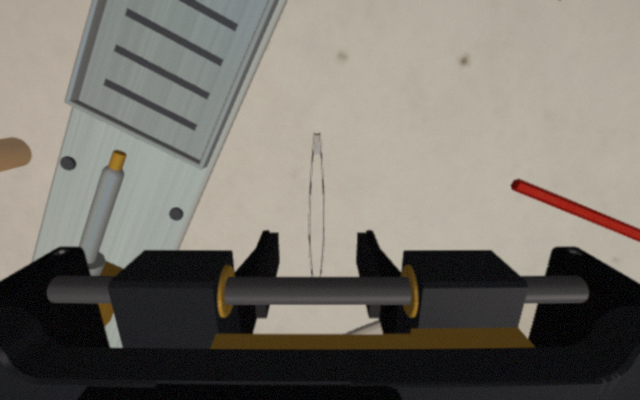

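```bash
python3 nudge.py '[0,0,0.015,0,0,0,0.0155,0,0,0,0,0,0,0,0,0]'; python3 nudge.py '[0,0,0,0,0,0,0,0,0,0,0,0,0,0,0,0,0,0,0,0,0,0,0,0]' 0.0 10;  python3 nudge.py '[0,0,-0.02,0,0,0,-0.03,0,0,0,-0.01,0,0,0,0,0]'; python3 -c "
from h import *
c=snap('wrist','pics/w4');crop('pics/w4',160,80,480,320,2,'pics/w4c')
o=robot.get_obs();print(o['position'],R.from_quat(o['tool_rot']).as_matrix().round(3))"
```

```text
time: 1.93
position: [0.6495, 0.0535, 0.0223]
tool_rot: [0.562, 0.827, 0.0, 0.001]
ft_force: [0.1, 0.4, -0.1]
grip_width: 0.0451
grip_force: 0.0
time: 2.43
position: [0.6488, 0.0536, 0.021]
tool_rot: [0.562, 0.827, 0.0, 0.0]
ft_force: [0.2, 0.5, -0.0]
grip_width: 0.0127
grip_force: 0.0
time: 2.77
position: [0.6511, 0.0535, 0.0838]
tool_rot: [0.562, 0.827, 0.002, 0.003]
ft_force: [0.8, 0.1, -0.4]
grip_width: 0.0105
grip_force: 10.0
[0.64974217 0.05356851 0.08201717] [[-0.368  0.93   0.003]
 [ 0.93   0.368 -0.   ]
 [-0.001  0.003 -1.   ]]
```

View pics/w4c.png

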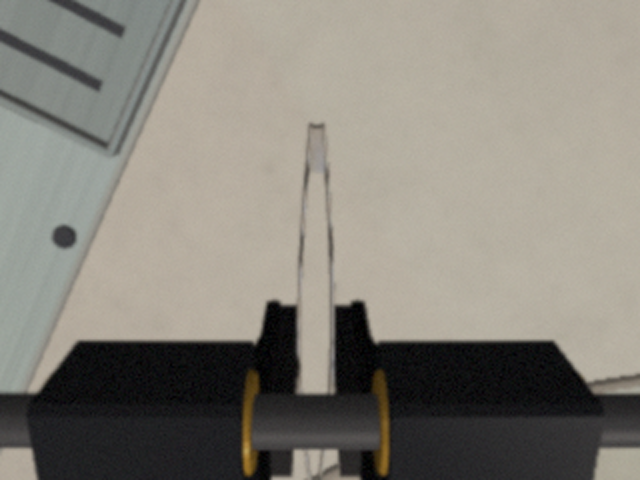

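```bash
python3 nudge.py '[0.0325,-0.01725,0,0,0.0325,-0.01725,0,0,0.0325,-0.01725,0,0,0.0325,-0.01725,0,0,0,0,0,0.122,0,0,0,0.122,0,0,0,0.122,0,0,0,0.1225,0,0,0.02,0,0,0,0.01,0,0,0,0,0,0,0,0,0]'; python3 -c "
from h import *
o=robot.get_obs();print(o['position'],R.from_quat(o['tool_rot']).as_matrix().round(3))"
```

```text
time: 3.82
position: [0.5353, 0.149, 0.0492]
tool_rot: [0.745, 0.667, -0.002, -0.001]
ft_force: [0.6, -0.0, 0.4]
grip_width: 0.0103
grip_force: 10.0
[0.53527056 0.14896659 0.04920754] [[ 0.111  0.994 -0.004]
 [ 0.994 -0.111 -0.   ]
 [-0.001 -0.004 -1.   ]]
```

```bash
python3 nudge.py '[0,0.0025,0.01,0,0,0,0.007,0,0,0,0,0,0,0,0,0]'; python3 nudge.py '[0,0,0,0,0,0,0,0,0,0,0,0,0,0,0,0,0,0,0,0]' 0.03;  python3 nudge.py '[0,0,-0.02,0,0,0,-0.04,0,0,0,-0.04,0,0,0,-0.03,0,0,0,0,0,0,0,0,0]'; python3 -c "
from h import *
c=snap('wrist','pics/w5');crop('pics/w5',140,0,500,260,2,'pics/w5c')
o=robot.get_obs();print(o['position'],R.from_quat(o['tool_rot']).as_matrix().round(3))"
```

```text
time: 4.15
position: [0.539, 0.1488, 0.0334]
tool_rot: [0.745, 0.667, -0.0, -0.0]
ft_force: [-0.3, -0.9, -0.6]
grip_width: 0.0107
grip_force: 10.0
time: 4.57
position: [0.5392, 0.1489, 0.0339]
tool_rot: [0.745, 0.667, 0.0, 0.0]
ft_force: [0.1, -1.5, 0.3]
grip_width: 0.0286
grip_force: 0.0
time: 5.07
position: [0.5404, 0.149, 0.1659]
tool_rot: [0.745, 0.667, 0.002, 0.002]
ft_force: [-0.4, -0.0, 0.2]
grip_width: 0.03
grip_force: 0.0
[0.53896989 0.1488328  0.16419433] [[ 0.111  0.994  0.001]
 [ 0.994 -0.111  0.   ]
 [ 0.     0.001 -1.   ]]
```

View pics/w5c.png

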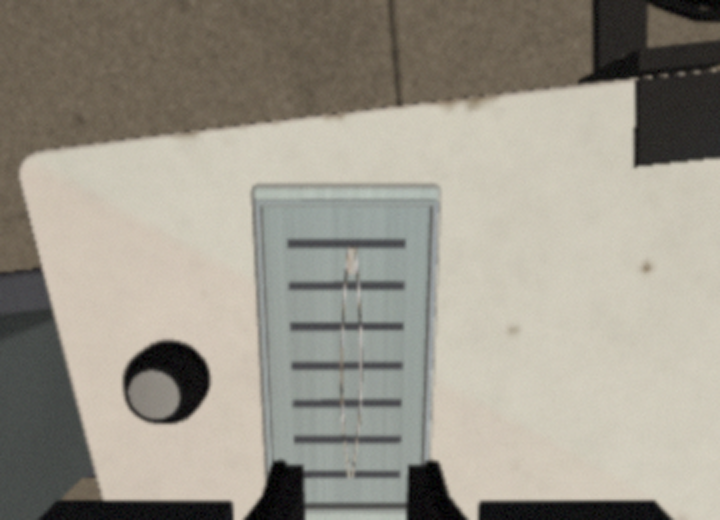

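```bash
python3 nudge.py '[0,0,-0.04,0,0,0,-0.04,0,0,0,-0.04,0,-0.04,0,0,0,-0.04,0,0,0,-0.04,0,0,0,-0.04,-0.002,0,0,-0.04,-0.002,0,0,-0.04,-0.002,0,0,-0.04,-0.002,0,0,0,0,0,0,0,0,0,0]' 0.06; python3 -c "
from h import *
c=snap('wrist','pics/w6')
print(proj(c,[[.516,-.046,.095],[.480,-.058,.124]]))"
python3 nudge.py '[-0.025,0,0,0,-0.025,0.0,0,0,0,0,0,0,0,0,0,0]'; python3 -c "
from h import *
c=snap('wrist','pics/w7')
P=proj(c,[[.516,-.046,.095],[.480,-.058,.124]]);print(P)
a=[]
for f in ('w6','w7'):
    c=load('pics/'+f);u,v=np.clip(proj(c,[.516,-.046,.095])[0].astype(int),[100,75],[540,325]);print(f,u-100,v-75)
    a.append(cv2.resize(c['img'][v-75:v+75,u-100:u+100,::-1],None,fx=4,fy=4,interpolation=2)[:, :])
m=np.hstack([x[:, 200:600] if 0 else cv2.resize(x,(400,300)) for x in a]); cv2.imwrite('pics/m.png',m)
cv2.imwrite('pics/m.png',np.vstack([cv2.resize(x,(400,300)) for x in a]))
"
```

```text
time: 6.12
position: [0.4988, -0.1303, 0.2816]
tool_rot: [0.747, 0.665, -0.001, -0.002]
ft_force: [-0.0, 1.4, -0.2]
grip_width: 0.06
grip_force: 0.0
[[325.10271422  95.37289924]
 [289.43723594 112.88255948]]
time: 6.5
position: [0.4943, -0.1771, 0.2827]
tool_rot: [0.745, 0.667, -0.0, -0.001]
ft_force: [0.3, 0.7, -0.4]
grip_width: 0.0599
grip_force: 0.0
[[324.73699121  45.63083827]
 [287.44309234  59.56846685]]
w6 225 20
w7 224 0
```

View pics/m.png

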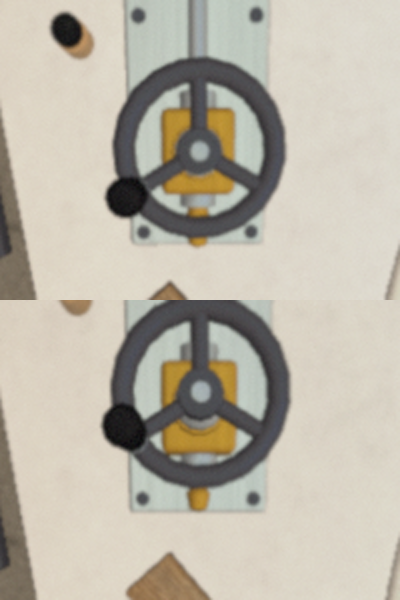

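```bash
python3 -c "
from h import *
a,b=load('pics/w6'),load('pics/w7')
hub=tri([(a,(325,95.5)),(b,(324.5,45.5))]);h=tri([(a,(288,118)),(b,(286,63))])
print(hub,h)
for c,p in((a,(288,118)),(b,(286,63))):
    q=plane(c,p,.146);d=q[:2]-[.516,-.046];print(q,np.hypot(*d),np.arctan2(d[1],d[0])-(np.pi-.1117)+2*np.pi)
o=robot.get_obs();M=R.from_quat(o['tool_rot']).as_matrix();print(o['position'],M.round(3))
print(b['xyz'])
"
```

```text
[ 0.51578485 -0.04611069  0.09670843] [ 0.47920406 -0.06197316  0.13533449]
[ 0.48026276 -0.0614255   0.146     ] 0.03892424282442164 0.5191784722536275
[ 0.48017732 -0.06315025  0.146     ] 0.03971644070026123 0.5582067929347119
[ 0.49426125 -0.17645509  0.28283149] [[ 0.11   0.994 -0.002]
 [ 0.994 -0.11   0.002]
 [ 0.002 -0.002 -1.   ]]
[ 0.504282   -0.09393393  0.42665704]
```

```bash
python3 nudge.py '[0.028,-0.0067,0,0,0.028,-0.0067,0,0,0.028,-0.0067,0,0,0.028,-0.0067,0,0,0,0,0.04,0,0,0,0.04,0,0,0,0.02,0,0,0,0,0,0,0,0,0]' 0.06; python3 -c "
from h import *
for i in range(3):
    o=robot.get_obs();print(o['position'],o['q']);robot.camera('scene')
snap('scene','pics/s2')
"
```

```text
time: 7.3
position: [0.4795, -0.0622, 0.183]
tool_rot: [0.745, 0.667, -0.001, -0.002]
ft_force: [0.1, -1.1, -0.1]
grip_width: 0.0599
grip_force: 0.0
[ 0.4794796  -0.0621517   0.18301903] [-3.60749639e-01  4.29212408e-01  1.83927441e+00  4.24245240e-04
  8.76633032e-01 -2.51640670e-01]
[ 0.48072069 -0.06296048  0.18424773] [-3.61385797e-01  4.27511714e-01  1.83739186e+00  3.40809892e-04
  8.76477241e-01 -2.51677755e-01]
[ 0.48134178 -0.06352434  0.18496145] [-3.62006461e-01  4.26439307e-01  1.83648633e+00  2.75198154e-04
  8.76304167e-01 -2.51780210e-01]
```

```bash
python3 nudge.py '[0,0,0.03,0,0,0,0.031,0,0,0,0,0,0,0,0,0]'; python3 nudge.py '[0,0,0,0,0,0,0,0,0,0,0,0,0,0,0,0,0,0,0,0,0,0,0,0]' 0.0 35; python3 -c "
from h import *
A=np.array([.5158,-.0461])
al=np.arange(0,2*np.pi+.01,np.pi/12)
print((R.from_quat(robot.get_obs()['tool_rot']).as_matrix()).round(3))
# rows: clockwise from 6.82 in steps
x=R.from_quat(robot.get_obs()['tool_rot']).as_matrix()
al=6.82-np.arange(0,25)*np.pi/12
P=np.c_[A[0]+.04*np.cos(np.pi-.1117+al),A[1]+.04*np.sin(np.pi-.1117+al),np.zeros(len(al))]
d=np.diff(P,axis=0)@x
print(P[0]);print([[round(v,4) for v in r[:2]] for r in d])"
```

```text
time: 7.83
position: [0.48, -0.0639, 0.1229]
tool_rot: [0.746, 0.666, -0.0, -0.001]
ft_force: [1.0, 0.4, -0.3]
grip_width: 0.0601
grip_force: 0.0
time: 8.33
position: [0.4805, -0.064, 0.1233]
tool_rot: [0.745, 0.667, 0.0, 0.0]
ft_force: [-0.3, -0.4, -0.2]
grip_width: 0.0276
grip_force: 0.0
[[ 0.111  0.994  0.001]
 [ 0.994 -0.111 -0.   ]
 [-0.     0.001 -1.   ]]
[ 0.47936034 -0.06259701  0.        ]
[[np.float64(0.0096), np.float64(-0.0041)], [np.float64(0.0103), np.float64(-0.0015)], [np.float64(0.0104), np.float64(0.0012)], [np.float64(0.0097), np.float64(0.0039)], [np.float64(0.0084), np.float64(0.0062)], [np.float64(0.0065), np.float64(0.0082)], [np.float64(0.0041), np.float64(0.0096)], [np.float64(0.0015), np.float64(0.0103)], [np.float64(-0.0012), np.float64(0.0104)], [np.float64(-0.0039), np.float64(0.0097)], [np.float64(-0.0062), np.float64(0.0084)], [np.float64(-0.0082), np.float64(0.0065)], [np.float64(-0.0096), np.float64(0.0041)], [np.float64(-0.0103), np.float64(0.0015)], [np.float64(-0.0104), np.float64(-0.0012)], [np.float64(-0.0097), np.float64(-0.0039)], [np.float64(-0.0084), np.float64(-0.0062)], [np.float64(-0.0065), np.float64(-0.0082)], [np.float64(-0.0041), np.float64(-0.0096)], [np.float64(-0.0015), np.float64(-0.0103)], [np.float64(0.0012), np.float64(-0.0104)], [np.float64(0.0039), np.float64(-0.0097)], [np.float64(0.0062), np.float64(-0.0084)], [np.float64(0.0082), np.float64(-0.0065)]]
```

```bash
cat > st.py <<'E'
from h import *
o=robot.get_obs();M=R.from_quat(o['tool_rot']).as_matrix()
d=o['position'][:2]-[.5158,-.0461]; y=-.1117
s=np.array([[np.cos(y),np.sin(y)],[-np.sin(y),np.cos(y)]])@d
f=M.T@o['ft_force']
print('stn xy',s.round(4),'r',np.hypot(*s).round(4),'alpha',np.arctan2(-s[1],-s[0])%(2*np.pi),'ft tool',f.round(1),'grip',o['grip_force'],o['grip_width'],'z',o['position'][2],'t',o['time'])
E
python3 nudge.py '[0,0,0,0,0,0,0,0,0,0,0,0,0,0,0,0]' 0.0 35|tail -2; python3 st.py; python3 nudge.py '[0.0096,-0.0041,0,0,0.0103,-0.0015,0,0,0.0104,0.0012,0,0,0.0097,0.0039,0,0,0.0084,0.0062,0,0,0.0065,0.0082,0,0,0,0,0,0,0,0,0,0]'; python3 st.py
```

```text
grip_width: 0.0162
grip_force: 35.0
stn xy [-0.0349 -0.0215] r 0.041 alpha 0.5513842363956857 ft tool [-0.9 -3.7 -5.1] grip 34.99411893077195 0.01619251698852933 z 0.12275800468011708 t 8.6667
time: 9.33
position: [0.4998, -0.0101, 0.1228]
tool_rot: [0.745, 0.667, 0.0, -0.001]
ft_force: [-2.3, 3.6, 5.0]
grip_width: 0.016
grip_force: 35.0
stn xy [-0.0199  0.0339] r 0.0393 alpha 5.242572002915226 ft tool [ 3.4 -2.7 -5. ] grip 34.9958438007161 0.01598071063572272 z 0.12276951978416048 t 9.3333
```

```bash
python3 nudge.py '[0.0041,0.0096,0,0,0.0015,0.0103,0,0,-0.0012,0.0104,0,0,-0.0039,0.0097,0,0,-0.0062,0.0084,0,0,-0.0082,0.0065,0,0,-0.0096,0.0041,0,0,-0.0103,0.0015,0,0,-0.0104,-0.0012,0,0,0,0,0,0]'|head -1; python3 st.py;  python3 nudge.py '[-0.0097,-0.0039,0,0,-0.0084,-0.0062,0,0,-0.0065,-0.0082,0,0,-0.0041,-0.0096,0,0,-0.0015,-0.0103,0,0,0.0012,-0.0104,0,0,0.0039,-0.0097,0,0,0.0062,-0.0084,0,0,0.0082,-0.0065,0,0,0,0,0,0]'|head -1; python3 st.py
```

```text
time: 10.17
stn xy [ 0.0383 -0.0109] r 0.0398 alpha 2.862835683915389 ft tool [ 1.  -4.9 -6.5] grip 34.995984616689384 0.01589405339560412 z 0.12273267520885148 t 10.1667
time: 11.0
stn xy [-0.0337 -0.0232] r 0.0409 alpha 0.6016777282607881 ft tool [-5.6 -3.2 -1.9] grip 35.00010429415852 0.01596060704817632 z 0.12282366200329742 t 11.0
```

```bash
python3 nudge.py '[0.0096,-0.0041,0,0,0.0103,-0.0015,0,0,0,0,0,0,0,0,0,0]'|head -1; python3 st.py;  python3 nudge.py '[0.003,0,0,0,0,0,0,0,0,0,0,0,0,0,0,0]'|head -1; python3 st.py
```

```text
time: 11.33
stn xy [-0.0405 -0.0022] r 0.0406 alpha 0.05416664360177568 ft tool [-1.8 -4.9 -6.5] grip 34.996009888127446 0.016245239052153432 z 0.12276234072154502 t 11.3333
time: 11.67
stn xy [-0.0405 -0.0007] r 0.0405 alpha 0.017581268574834736 ft tool [-7.4 -5.4 -5.4] grip 34.99640554189682 0.016317161562268936 z 0.12277490724598047 t 11.6667
```

```bash
python3 nudge.py '[0.003,0,0,0,0,0,0,0,0,0,0,0,0,0,0,0]'|head -1; python3 st.py;  python3 nudge.py '[0.003,0,0,0,0,0,0,0,0,0,0,0,0,0,0,0]'|head -1; python3 st.py
```

```text
time: 12.0
stn xy [-0.0404 -0.0003] r 0.0404 alpha 0.00802113827018295 ft tool [-19.3  -8.   -4.8] grip 34.99730965588242 0.016136036227542533 z 0.12278760718654028 t 12.0
time: 12.33
stn xy [-0.0404  0.0001] r 0.0404 alpha 6.279961086840825 ft tool [-29.8  -9.8  -5.2] grip 34.99832149129361 0.015836007551549718 z 0.12278782124242735 t 12.3333
```

```bash
python3 nudge.py '[-0.0085,0,0,0,-0.01035,0.00136,0,0,-0.00965,0.004,0,0,-0.00828,0.00636,0,0,-0.00636,0.00828,0,0,-0.004,0.00965,0,0,-0.00136,0.01035,0,0,0.00136,0.01035,0,0,0.004,0.00965,0,0,0.00636,0.00828,0,0,0.00828,0.00636,0,0,0.00965,0.004,0,0,0.01035,0.00136,0,0,0,0,0,0]'|head -1; python3 st.py; python3 nudge.py '[0.01035,-0.00136,0,0,0.00965,-0.004,0,0,0.00828,-0.00636,0,0,0.00636,-0.00828,0,0,0.004,-0.00965,0,0,0.00136,-0.01035,0,0,-0.00136,-0.01035,0,0,-0.004,-0.00965,0,0,-0.00636,-0.00828,0,0,-0.00828,-0.00636,0,0,-0.00965,-0.004,0,0,-0.01035,-0.00136,0,0,0,0,0,0]'|head -1; python3 st.py
```

```text
time: 13.5
stn xy [ 0.0395 -0.0011] r 0.0395 alpha 3.1147113860598057 ft tool [-0.3 -4.4 -7.2] grip 34.99593031592667 0.016281596565494483 z 0.12275695432132436 t 13.5
time: 14.58
stn xy [-0.0405 -0.0012] r 0.0406 alpha 0.03066316714457061 ft tool [ 1.6 -4.3 -5.7] grip 34.99504515901208 0.016488264057073435 z 0.12274209865050328 t 14.5833
```

```bash
python3 nudge.py '[-0.01035,0.00136,0,0,-0.00965,0.004,0,0,-0.00828,0.00636,0,0,-0.00636,0.00828,0,0,-0.004,0.00965,0,0,-0.00136,0.01035,0,0,0.00136,0.01035,0,0,0.004,0.00965,0,0,0.00636,0.00828,0,0,0.00828,0.00636,0,0,0.00965,0.004,0,0,0.01035,0.00136,0,0,0,0,0,0]'|head -1; python3 st.py; python3 nudge.py '[0.01035,-0.00136,0,0,0.00965,-0.004,0,0,0.00828,-0.00636,0,0,0.00636,-0.00828,0,0,0.004,-0.00965,0,0,0.00136,-0.01035,0,0,-0.00136,-0.01035,0,0,-0.004,-0.00965,0,0,-0.00636,-0.00828,0,0,-0.00828,-0.00636,0,0,-0.00965,-0.004,0,0,-0.01035,-0.00136,0,0,0,0,0,0,0,0,0,0,0,0,0,0,0,0,0,0]'|head -1; python3 st.py; python3 -c "
from h import *
c=snap('wrist','pics/w8');s=snap('scene','pics/s3')
cv2.imwrite('pics/m2.png',np.vstack([c['img'][:280,:,::-1],cv2.resize(s['img'][170:310,180:500,::-1],(640,280))]))"
```

```text
time: 15.67
stn xy [ 0.0395 -0.0011] r 0.0395 alpha 3.1146768940024643 ft tool [-0.8 -4.8 -6.6] grip 34.995946059934795 0.016462487275549085 z 0.12272952297093917 t 15.6667
time: 17.0
stn xy [-0.0406 -0.0012] r 0.0406 alpha 0.029329794013523838 ft tool [ 0.7 -3.9 -6.8] grip 34.995551593601704 0.016278829572273334 z 0.1227382126724105 t 17.0
```

View pics/m2.png

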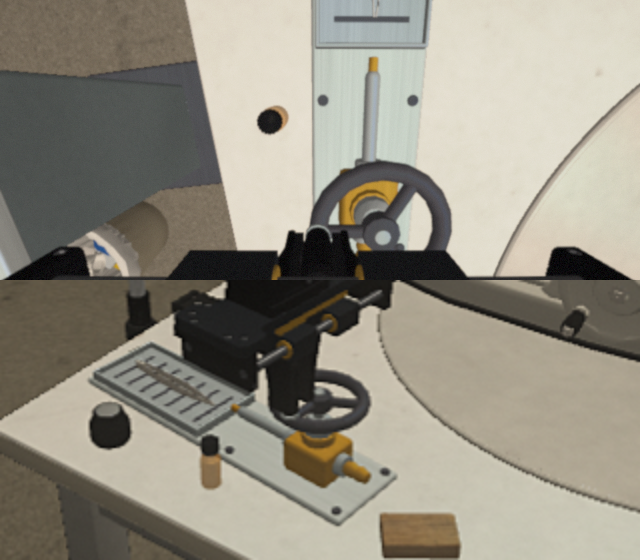

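The view shows the fingers holding the handle on the robot side of the wheel. The tweezers lie along the tray, and the vial, loupe and block are all standing.

```bash
python3 -c "
from rig import robot
print(robot.hand_in())"
```

```text
the job is handed in; nothing more can be done
None
```

I handed the job in at about 17 s, but the interface gave no verdict. The tweezers lie let go along the middle of the tray, points towards the nozzle. I screwed the valve shut until it stopped (about 30 N at the handle) and backed it off two turns (about 0.03 rad over by the arm's position), still gripping its handle at 35 N. The vial, loupe and block are still standing.

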